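Feed specimen pucks into the magazine

ROBOT

A 6-joint arm with a two-finger parallel gripper is mounted at the origin on a cart in front of the work surface, level with it; the furniture and walls round the work are solid. World frame = base frame: x ahead of the robot, y to its left, z up, the work surface at z = 0. Lengths are in m, angles in rad, forces in N, time in s.
With the tool pointing down it reaches from about 0.35 to 0.85 m from the base axis. Payload 8.1 kg.
Tool frame: the origin (TCP) lies at the very end of the fingers, on their centre line; the grasp point (between the pads) lies 19 mm behind it; z points along the fingers, y is the line along which they close (so a half turn about z gives the same grasp; the last joint's range is limited). The gripper opens to 93 mm and grips with 3 to 60 N. Pads are 15 mm wide; open, the fingers measure 128 mm over their backs; the gripper's body (75 mm by 188 mm) begins 65 mm behind the grasp point.
Start: joints at [1.045, 0.13, 1.488, -0, 1.523, -0.085], TCP at [0.256, 0.543, 0.219] pointing down, gripper open.
Joint ranges: [-2.96, 2.96], [-0.89, 2.26], [0.02, 2.5], [-1.34, 4.48], [0, 2.73], [-2.66, 2.66]. Speed limits (rad/s): [2.39, 2.39, 2.79, 3.14, 3.14, 3.14].

INTERFACE

Orientations are given as a rotation vector (axis times angle).
In Python, from plant import robot gives the robot as it stands. The module is installed in compiled form; this text tells all that it offers.
- The arm moves only by the tool play_rows, never from a script. Its argument "increments" is text: rows parted by semicolons, each of 5 numbers parted by spaces: the shift along the tool's x, y, z in mm, then the turn about the tool's z in degrees, then the closure, from -1 (fully open) to 1 (shut). In form: dx dy dz yaw claw; .... A call has 1 to 20 rows; each row is the pose to reach, as a shift and turn from the pose commanded when the call began, along the tool's axes at that moment; what a row does not reach only later rows make up. A row lasts 1/10 s, in which the tool goes at most 50 mm and 8.59 degrees, less where a joint would pass 70% of its speed; a pose out of reach is approached as far as the arm can. A call with a gripper value outside its range is refused whole. The fingers move at their own pace and stop on an object; "force" is the grip in N (left out, the last holds). Time passes only in rows, so rows that repeat a pose let the fingers close. It gives the time, the measured TCP pose, the force, the opening and the grip force at its end, in the units of the state.
- robot.read_state(): the state, without advancing time (a new reading comes with each control period).
- robot.read_camera(name): name is "scene" or "top"; returns the picture (384x512x3 uint8, blue, green, red); there is no depth.
- robot.calibration(name): a dict with "vertical_fov" (degrees; the focal length in pixels is half the picture's height over the tangent of half this angle, whatever the lens; pixels are square), "cx", "cy" (the principal point, pixels), "D" ([k1, k2, p1, p2, k3] as OpenCV has them; the pictures are not rectified), "rvec" (rotation vector, rad) and "tvec" (3), from world to camera coordinates, as OpenCV has them. Camera axes: x right, y down, z forward; pixel columns grow to the right and rows downward; lengths in m; the calibration is good to about 2 mm. A picture is of the moment at which its call begins. calibration takes no time and is no camera call.
- robot.close_job(): hands the job in; it is judged then, once.
Trained networks look in the newest picture that a camera, given by its name, has taken for a name from the list of things; names that differ only in an ending like _2 or _b are one class to them, and where a whole thing is asked for, a point or a joint stands for the part that bears it (a point fixed in the world has none). Each returns a list of dicts, best first, with "conf" (0 to 1); they miss things now and then, are a little off and sometimes report something else, mostly with a low value. They report only what shows in the picture. A call takes as long as a camera call. They do not tell look-alikes from the thing itself.
- robot.recognise(camera, query): "centre" ([x, y, z] in m, in world coordinates, good to about 4 mm: the middle of the surface that is visible of it).
- robot.regions_of(camera, query): "pixels" (384x512 bool, what is visible of it).
- robot.landmark_of(camera, query): "centre" ([x, y, z] in m, in world coordinates, good to about 4 mm: a listed point, or the origin of a listed thing).
The state is a dict: "t": time; "q": joint angles; "dq": joint speeds; "joint_torque": joint torques, N m; "tool_pos": TCP position; "orientation": TCP orientation; "force": force on the tool from outside, world axes, zero at the start; "wrist_torque": the same for the moment, N m; "opening": finger opening in m; "gripper_force": force on a finger pad.
Only numpy, scipy, OpenCV 4.12 (cv2) and the standard library are available. Lean on these libraries where they do the work, as an engineer would, in place of code of your own. Each camera call takes 0.05 s, during which the arm holds its last target. There are 200 camera calls.

TASK

Push the three round grey specimen pucks with the fingertips along the worktop, one after another, in through the gate of the low aluminium magazine, until all three lie in its slot, wholly past the gate. Any order will do. Slide them only: do not lift, carry or tip them or take them over the rails, and leave the vials, the tape roll and the timer where they are.

Things in the scene. Friction and masses are not known exactly. Their poses are not given: they have to be found in the camera images.
- magazine: Low aluminium magazine fixed to the worktop, no floor (pucks slide on the worktop), all rails 8 mm high: fingertips more than 8 mm up pass over them. Origin: on the worktop, middle of the gate's slot-side edge; x points through the gate into the slot, y across, z up. The gate is 41 mm wide between two round jaws (x = -12 to 0 mm). A puck is wholly past it when its centre is at x = 18 mm or more.
- mouth (a point): Middle of the funnel's mouth, on the worktop, 41 mm before the gate (magazine x = -41 mm). Two straight wings narrow from 90 mm apart here to the gate. The pucks start before the mouth, 85 to 220 mm from the gate's origin along -x and up to 70 mm to either side of the axis. Same axes as the magazine.
- stop (a point): Middle of the slot's closed end, on the worktop (magazine x = 138 mm), inner face of the 8 mm high end stop. The slot is straight, 44 mm wide between 12 mm thick rails, and takes the three pucks in single file with 30 mm to spare. Same axes as the magazine.
- puck_1: Loose round mounted-specimen puck: grey cylinder 36 mm in diameter, 20 mm tall, about 50 g, lying flat on the worktop with a small polished metal rectangle in its top face; all three pucks are alike. Origin: centre of its underside; z up.
- puck_2: Loose round mounted-specimen puck: grey cylinder 36 mm in diameter, 20 mm tall, about 50 g, lying flat on the worktop with a small polished metal rectangle in its top face; all three pucks are alike. Origin: centre of its underside; z up.
- puck_3: Loose round mounted-specimen puck: grey cylinder 36 mm in diameter, 20 mm tall, about 50 g, lying flat on the worktop with a small polished metal rectangle in its top face; all three pucks are alike. Origin: centre of its underside; z up.
- vial_a: Bystander: white screw-cap vial standing upright beside the funnel, 27 mm in diameter, 51 mm tall, light, loose. Origin: centre of its underside.
- vial_b: Bystander: white screw-cap vial standing upright beside the slot, 27 mm in diameter, 51 mm tall, light, loose. Origin: centre of its underside.
- tape: Bystander: roll of label tape lying flat, 72 mm in diameter, 18 mm tall, loose. Origin: centre of its underside.
- timer: Bystander: small white timer lying flat, 62 x 62 x 18 mm, loose. Origin: centre of its underside.
Not all that is in view belongs to the job. Leave any brown look-alike of the puck_3 alone. Leave any green look-alike of the puck_2 alone.

How it is judged:
On the way, in this order (a step that is already met when the one before it is completed fails the run):
1. a first puck lies in the slot past the gate (((x of puck_1 in the frame of magazine between 0.016 and 0.14 m and y of puck_1 in the frame of magazine between -0.02 and 0.02 m and height (world z) of puck_1 below 0.004 m) or (x of puck_2 in the frame of magazine between 0.016 and 0.14 m and y of puck_2 in the frame of magazine between -0.02 and 0.02 m and height (world z) of puck_2 below 0.004 m) or (x of puck_3 in the frame of magazine between 0.016 and 0.14 m and y of puck_3 in the frame of magazine between -0.02 and 0.02 m and height (world z) of puck_3 below 0.004 m))), for 0.2 s.
2. a second puck lies in the slot past the gate ((((x of puck_1 in the frame of magazine between 0.016 and 0.14 m and y of puck_1 in the frame of magazine between -0.02 and 0.02 m and height (world z) of puck_1 below 0.004 m) and (x of puck_2 in the frame of magazine between 0.016 and 0.14 m and y of puck_2 in the frame of magazine between -0.02 and 0.02 m and height (world z) of puck_2 below 0.004 m)) or ((x of puck_1 in the frame of magazine between 0.016 and 0.14 m and y of puck_1 in the frame of magazine between -0.02 and 0.02 m and height (world z) of puck_1 below 0.004 m) and (x of puck_3 in the frame of magazine between 0.016 and 0.14 m and y of puck_3 in the frame of magazine between -0.02 and 0.02 m and height (world z) of puck_3 below 0.004 m)) or ((x of puck_2 in the frame of magazine between 0.016 and 0.14 m and y of puck_2 in the frame of magazine between -0.02 and 0.02 m and height (world z) of puck_2 below 0.004 m) and (x of puck_3 in the frame of magazine between 0.016 and 0.14 m and y of puck_3 in the frame of magazine between -0.02 and 0.02 m and height (world z) of puck_3 below 0.004 m)))), for 0.2 s.
At the end, for the whole second after the job is handed in: All three pucks lie flat and at rest on the worktop inside the slot, their centres at least 16 mm past the gate's inner edge and within 20 mm of the slot's axis (x of puck_1 in the frame of magazine between 0.016 and 0.14 m and y of puck_1 in the frame of magazine between -0.02 and 0.02 m and height (world z) of each of puck_1, puck_2, puck_3 below 0.004 m and angle between each of puck_1, puck_2, puck_3's own z axis and vertical below 0.1 rad and linear speed of each of puck_1, puck_2, puck_3 below 0.01 m/s and x of puck_2 in the frame of magazine between 0.016 and 0.14 m and y of puck_2 in the frame of magazine between -0.02 and 0.02 m and x of puck_3 in the frame of magazine between 0.016 and 0.14 m and y of puck_3 in the frame of magazine between -0.02 and 0.02 m); the robot touches nothing.
It fails at once if a puck is lifted off the worktop by more than 7 mm, as onto or over a rail (height (world z) of any of puck_1, puck_2, puck_3 above 0.007 m).
It fails at once if a puck is tipped by more than 0.5 rad (angle between any of puck_1, puck_2, puck_3's own z axis and vertical above 0.5 rad).
It fails at once if a vial, the tape roll or the timer is moved more than 15 mm or a vial is knocked over (distance of any of vial_a, vial_b, tape, timer from where it was at the start of the episode above 0.015 m or angle between any of vial_a, vial_b's own z axis and vertical above 0.5 rad).
It also fails if it takes over 72 s, if anything falls off the work surface, if the arm or the gripper's body presses on something with over 40 N, if the wrist force passes 120 N, or if a joint passes its speed limit or range.

## Working session

There is one attempt and no reset: what is moved stays moved. The work goes in short steps, Python scripts to look and compute and a tool call to move; the robot and the scene stay as the last step left them, time stands still between calls to the robot, and variables do not carry over. Pictures are saved under pics/ and viewed, at most 10 in all, crops included, and the job is handed in when it is done.

Besides the shell and the picture viewer there is one more tool, called as name(argument=value, ...) on one line, values as JSON. play_rows: Moves the arm, as the interface text tells. Its arguments: {"type":"object","properties":{"increments":{"type":"string"},"force":{"type":"number"}},"required":["increments"]}

```bash
mkdir -p pics; cat > h.py <<'E'
import numpy as np, cv2
from plant import robot
def cal(n):
    c=robot.calibration(n); f=192/np.tan(np.radians(c["vertical_fov"])/2)
    return np.array([[f,0,c["cx"]],[0,f,c["cy"]],[0,0,1]]),np.array(c["D"],float),np.array(c["rvec"],float),np.array(c["tvec"],float)
def proj(n,P):
    K,D,r,t=cal(n); return cv2.projectPoints(np.array(P,float).reshape(-1,3),r,t,K,D)[0].reshape(-1,2)
def ray(n,uv,z=0):
    K,D,r,t=cal(n); R=cv2.Rodrigues(r)[0]; p=cv2.undistortPoints(np.array(uv,float).reshape(-1,1,2),K,D).reshape(-1,2)
    d=np.c_[p,np.ones(len(p))]@R; o=-R.T@t
    return o+d*((z-o[2])/d[:,2])[:,None]
E
python3 - <<'E'
from h import *
a=robot.read_camera("top");b=robot.read_camera("scene")
cv2.imwrite("pics/top.png",a);cv2.imwrite("pics/scene.png",b)
np.set_printoptions(precision=4,suppress=True)
for q in ["magazine","mouth","stop","puck_1","vial_a","tape","timer"]:
    for d in robot.landmark_of("top",q): c=np.array(d["centre"]);print(q,c,round(d["conf"],2),proj("top",c))
s=robot.read_state();print(s["tool_pos"],s["orientation"],s["t"])
E
```

```text
magazine [0.5569 0.0095 0.0025] 0.67 [[247.4116 180.1404]]
mouth [ 0.5632 -0.0355  0.0013] 0.9 [[263.6753 177.9425]]
stop [ 0.5506  0.1468 -0.002 ] 0.82 [[198.0432 182.8952]]
puck_1 [ 0.6264 -0.1005  0.0024] 0.73 [[286.8335 155.664 ]]
puck_1 [ 0.5045 -0.1065 -0.0013] 0.72 [[289.6539 198.9283]]
puck_1 [ 0.6711 -0.0236  0.    ] 0.63 [[259.2557 140.7358]]
puck_1 [ 0.5473 -0.1887  0.0023] 0.59 [[319.3862 183.2744]]
puck_1 [ 0.633  -0.212  -0.0012] 0.47 [[326.5789 153.5292]]
vial_a [0.4529 0.0024 0.0017] 0.59 [[249.9392 217.6182]]
vial_a [0.6557 0.0593 0.0003] 0.58 [[229.8605 146.1025]]
tape [ 0.4478 -0.2241 -0.0013] 0.59 [[333.4559 219.4184]]
timer [ 0.6109 -0.2983  0.0003] 0.65 [[358.0852 160.8747]]
[0.2559 0.5426 0.2185] [-0.6868 -3.0655  0.0003] 0.45
```

View pics/top.png

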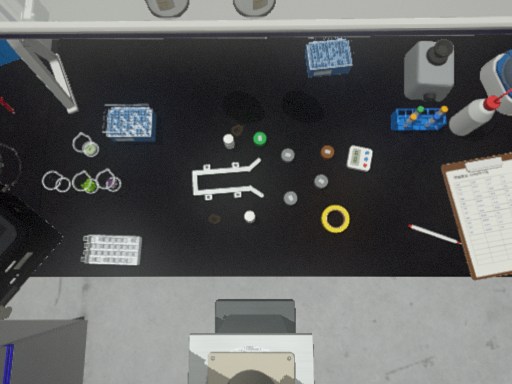

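View pics/scene.png

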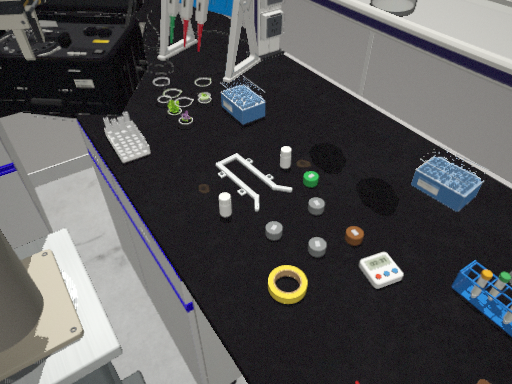

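The top picture shows the magazine at about (195–262, 160–197), opening to the right. Puck candidates are grey at (288,155), (290,198) and (320,181), green at (260,138) and brown at (327,152). The three grey ones fit the description, so I'll check them in a close crop.

```bash
python3 - <<'E'
from h import *
np.set_printoptions(precision=4,suppress=True)
a=cv2.imread("pics/top.png")
cv2.imwrite("pics/crop.png",cv2.resize(a[130:235,185:345],None,fx=5,fy=5,interpolation=cv2.INTER_CUBIC))
for cam in ["top","scene"]:
  if cam=="scene": robot.read_camera("scene")
  for d in robot.regions_of(cam,"puck_1"):
    m=d["pixels"]; v,u=np.nonzero(m); img=a if cam=="top" else cv2.imread("pics/scene.png")
    print(cam,[u.mean(),v.mean()],m.sum(),ray(cam,[[u.mean(),v.mean()]],0.018 if cam=="top" else 0.014)[0,:2],np.median(img[m],0))
  for q in ["magazine","mouth","stop"]:
    for d in robot.landmark_of(cam,q)[:1]: print(q,d["centre"],d["conf"])
m=max(robot.regions_of("top","magazine"),key=lambda d:d["conf"])["pixels"]
v,u=np.nonzero(m);P=ray("top",np.c_[u,v],0.008)[:,:2]
print(cv2.minAreaRect(P.astype(np.float32)))
E
```

```text
top [np.float64(259.9478260869565), np.float64(138.61739130434782)] 115 [ 0.6714 -0.0256] [ 87. 172.  56.]
top [np.float64(286.978102189781), np.float64(155.5839416058394)] 137 [ 0.6222 -0.0998] [138. 141. 136.]
top [np.float64(320.4011976047904), np.float64(181.1676646706587)] 167 [ 0.5499 -0.1892] [138. 140. 136.]
top [np.float64(326.54716981132077), np.float64(152.39622641509433)] 159 [ 0.6307 -0.2086] [ 49.  88. 135.]
magazine [0.5569, 0.0095, 0.0025] 0.67
mouth [0.5632, -0.0355, 0.0013] 0.9
stop [0.5506, 0.1468, -0.002] 0.82
scene [np.float64(316.0148148148148), np.float64(246.45185185185184)] 270 [ 0.5462 -0.1942] [160.  162.  159.5]
scene [np.float64(315.7682926829268), np.float64(205.47967479674796)] 246 [ 0.6209 -0.1061] [147. 149. 147.]
scene [np.float64(310.3624454148472), np.float64(178.73799126637556)] 229 [ 0.6684 -0.0309] [ 74. 146.  52.]
scene [np.float64(353.79655172413794), np.float64(235.11724137931034)] 290 [ 0.6294 -0.2149] [ 54.5  99.  150. ]
magazine [0.5599, 0.013, 0.0023] 0.76
mouth [0.5648, -0.026, -0.0041] 0.71
stop [0.5487, 0.1499, 0.0029] 0.68
((0.5603229403495789, 0.06474725902080536), (0.11029304563999176, 0.18966080248355865), 2.037480592727661)
```

View pics/crop.png

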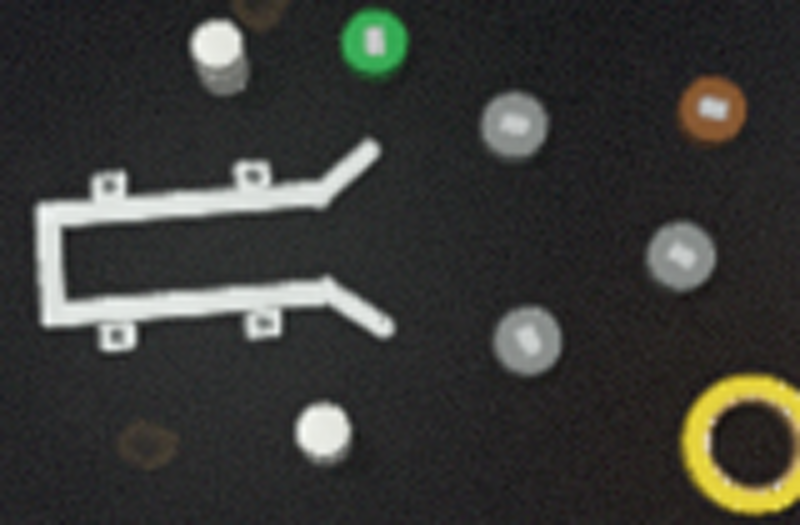

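The crop confirms three grey pucks with a metal rectangle, at crop (514,125), (681,256) and (528,341). Green (374,42) and brown (712,109) are the look-alikes. The vials stand at (218,45) and (323,432), and the slot centreline runs from about (64,263) to (320,242).

```bash
cat >> h.py <<'E'
def top(c,z): return ray("top",np.array(c,float)/5+[185-.4,130-.4],z)[:,:2]
E
python3 - <<'E'
from h import *
np.set_printoptions(precision=4,suppress=True)
A=top([[64,263],[320,242]],.008);print(A)
P=top([[514,124],[681,256],[528,341]],.02)
V=top([[218,43],[323,431]],.051)
T=top([[752,444],[712,109],[374,42]],.018)
# masks of rails for a fit
img=cv2.imread("pics/top.png");g=img.min(2)
stop=A[0]; u=(A[1]-A[0]);u/=np.linalg.norm(u);x=-u;y=np.array([-x[1],x[0]])
o=stop-.138*x
print("o",o,"x",x,"ang",np.degrees(np.arctan2(x[1],x[0])))
for n,Q in [("P",P),("V",V),("T",T)]: print(n,Q,"mag",np.c_[(Q-o)@x,(Q-o)@y])
print("wing ends", np.c_[(top([[372,148],[388,328],[320,200],[325,285]],.008)-o)@x,(top([[372,148],[388,328],[320,200],[325,285]],.008)-o)@y])
# project model on crop
def M(p): return np.r_[o+p[0]*x+p[1]*y,.008]
L=[]
for s in (1,-1):
  L+=[[(.138,s*.022),(0,s*.022)],[(0,s*.0205),(-.012,s*.0205)],[(-.012,s*.0205),(-.041,s*.045)]]
c=cv2.imread("pics/crop.png")
for l in L+[[(.138,.022),(.138,-.022)]]:
  q=(proj("top",[M(l[0]),M(l[1])])-[185-.4,130-.4])*5
  cv2.line(c,*[tuple(int(v) for v in p) for p in q],(0,0,255),1)
cv2.imwrite("pics/ov.png",c[100:400])
E
```

```text
[[0.5505 0.147 ]
 [0.5617 0.0061]]
o [0.5615 0.0094] x [-0.0796  0.9968] ang 94.56648624149283
P [[ 0.625  -0.1009]
 [ 0.5505 -0.19  ]
 [ 0.504  -0.1064]] mag [[-0.115  -0.0546]
 [-0.1979  0.0268]
 [-0.1109  0.0665]]
V [[0.6622 0.06  ]
 [0.4518 0.003 ]] mag [[ 0.0423 -0.1044]
 [ 0.0023  0.1098]]
T [[ 0.4483 -0.2247]
 [ 0.6335 -0.21  ]
 [ 0.6732 -0.0241]] mag [[-0.2244  0.1314]
 [-0.2245 -0.0544]
 [-0.0423 -0.1087]]
wing ends [[-0.0363 -0.0509]
 [-0.0366  0.051 ]
 [-0.0052 -0.0237]
 [-0.0042  0.0243]]
```

View pics/ov.png

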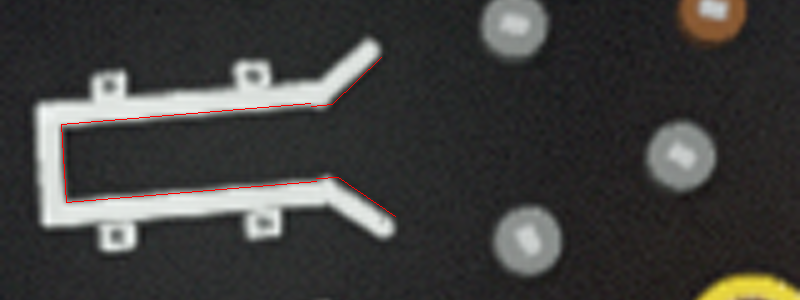

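The overlay matches the rails to within about 1 mm. Next is a helper that turns waypoints in the magazine frame into tool increments.

```bash
cat >> h.py <<'E'
O=np.array([.5615,.0094]);X=np.array([-.0796,.9968]);Y=np.array([-X[1],X[0]]);AM=94.57
def tcp():
    s=robot.read_state();R=cv2.Rodrigues(np.array(s["orientation"],float))[0]
    return s,np.array(s["tool_pos"]),np.degrees(np.arctan2(R[1,0],R[0,0]))
def rows(wps,g,off=21):
    """wps: puck centre mag mm (x,y), z mm, angle deg in mag, n rows; TCP stands `off` mm behind"""
    s,p,a=tcp();ax=np.array([np.cos(np.radians(a)),np.sin(np.radians(a))]);ay=np.array([ax[1],-ax[0]])
    d=p[:2]-O;m0=np.array([d@X,d@Y])*1000;b=a-AM
    print("t",s["t"],"tcp mag",m0.round(1),"z",p[2]*1000,"ang",round(b,1),"open",s["opening"],"F",np.round(s["force"],1))
    out=[];c=None
    for x,y,z,an,n in wps:
        r=np.radians(an);t=np.array([x-off*np.cos(r),y-off*np.sin(r),z,an])
        if c is None: c=np.r_[m0,p[2]*1000,b]
        for k in range(1,n+1):
            q=c+(t-c)*k/n; w=(O+(q[0]*X+q[1]*Y)/1000-p[:2])*1000
            out.append("%.0f %.0f %.0f %.0f %.2f"%(w@ax,w@ay,p[2]*1000-q[2],-(q[3]-b),g))
        c=t
    print(len(out),"; ".join(out))
E
python3 -c "
from h import *
rows([(-115-8,-55-5,90,30,20)],.48)"
```

```text
t 0.95 tcp mag [555.9 262.1] z 218.67881962629605 ang 60.2 open 0.09295316743143987 F [ 0.4 -0.5  0.6]
20 -32 -22 6 2 0.48; -64 -44 13 3 0.48; -95 -66 19 5 0.48; -127 -88 26 6 0.48; -159 -110 32 8 0.48; -191 -132 39 9 0.48; -222 -154 45 11 0.48; -254 -176 51 12 0.48; -286 -198 58 14 0.48; -318 -220 64 15 0.48; -349 -242 71 17 0.48; -381 -264 77 18 0.48; -413 -286 84 20 0.48; -445 -308 90 21 0.48; -476 -330 97 23 0.48; -508 -351 103 24 0.48; -540 -373 109 26 0.48; -572 -395 116 27 0.48; -603 -417 122 29 0.48; -635 -439 129 30 0.48
```

play_rows(increments="-32 -22 6 2 0.48; -64 -44 13 3 0.48; -95 -66 19 5 0.48; -127 -88 26 6 0.48; -159 -110 32 8 0.48; -191 -132 39 9 0.48; -222 -154 45 11 0.48; -254 -176 51 12 0.48; -286 -198 58 14 0.48; -318 -220 64 15 0.48; -349 -242 71 17 0.48; -381 -264 77 18 0.48; -413 -286 84 20 0.48; -445 -308 90 21 0.48; -476 -330 97 23 0.48; -508 -351 103 24 0.48; -540 -373 109 26 0.48; -572 -395 116 27 0.48; -635 -439 129 30 0.48; -635 -439 129 30 0.48")

```text
t: 2.95
tool_pos: [0.6439, -0.1285, 0.0889]
orientation: [1.461, 2.78, -0.001]
force: [-0.8, -0.1, -0.1]
opening: 0.0244
gripper_force: 0.0
```

```bash
python3 -c "
from h import *
rows([(-115-9,-55-5,90,30,3),(-124,-60,12,30,6)],.48)"
```

```text
t 2.95 tcp mag [-144.1  -71.1] z 88.94393732139908 ang 30.0 open 0.024445599304243677 F [-0.8 -0.1 -0.1]
9 1 0 -0 -0 0.48; 1 0 -1 -0 0.48; 2 0 -1 -0 0.48; 2 0 12 -0 0.48; 2 0 25 -0 0.48; 2 0 38 -0 0.48; 2 0 51 -0 0.48; 2 0 64 -0 0.48; 2 0 77 -0 0.48
```

play_rows(increments="0 0 20 0 0.48; 0 0 40 0 0.48; 0 0 55 0 0.48; 0 0 68 0 0.48; 0 0 77 0 0.48; 0 0 77 0 0.48")

```text
t: 3.55
tool_pos: [0.6419, -0.1247, 0.0111]
orientation: [-1.455, -2.782, 0.001]
force: [-0.1, 0.3, 0.7]
opening: 0.0245
gripper_force: 0.0
```

```bash
python3 -c "
from h import *
a=robot.read_camera('scene')
cv2.imwrite('pics/s2.png',cv2.resize(a[120:300,200:420],None,fx=3.6,fy=3.3))
rows([(-115,-55,12,30,3),(-22,-2,12,30,12),(-5,0,12,10,3)],.48)
"
```

```text
t 3.6 tcp mag [-140.4  -70.2] z 12.293573030690071 ang 30.2 open 0.024044082852407153 F [0.5 0.7 0.6]
18 3 -0 0 0 0.48; 6 -0 0 0 0.48; 9 -0 0 0 0.48; 18 -0 0 0 0.48; 26 -0 0 0 0.48; 35 -0 0 0 0.48; 44 -0 0 0 0.48; 53 -0 0 0 0.48; 62 0 0 0 0.48; 71 0 0 0 0.48; 80 0 0 0 0.48; 89 0 0 0 0.48; 98 0 0 0 0.48; 107 0 0 0 0.48; 116 1 0 0 0.48; 121 0 0 7 0.48; 127 0 0 14 0.48; 133 0 0 20 0.48
```

View pics/s2.png

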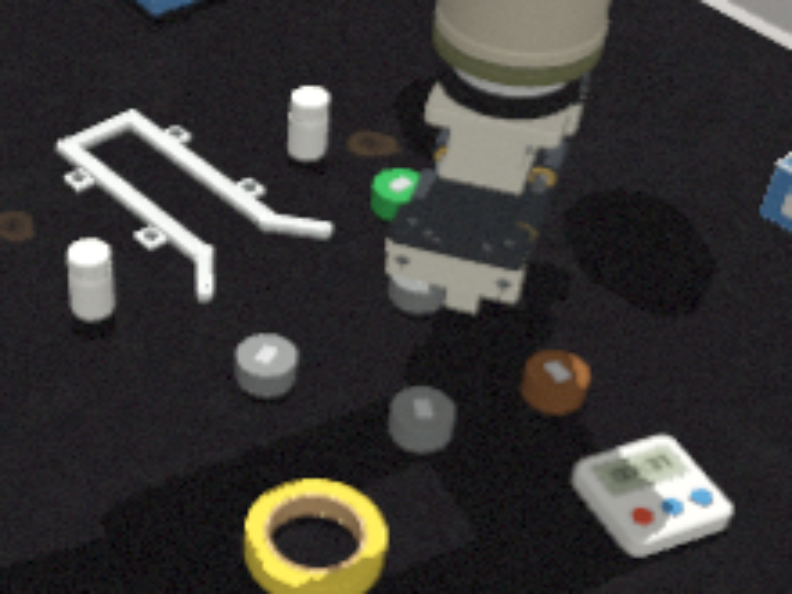

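The picture shows the fingers lowered just behind the first grey puck (crop 415,290), with nothing disturbed. Pushing now.

play_rows(increments="3 0 0 0 0.48; 6 0 0 0 0.48; 9 0 0 0 0.48; 17 0 0 0 0.48; 26 0 0 0 0.48; 35 0 0 0 0.48; 44 0 0 0 0.48; 53 0 0 0 0.48; 62 0 0 0 0.48; 71 0 0 0 0.48; 78 0 0 0 0.48; 84 0 0 0 0.48; 88 0 0 0 0.48; 90 0 0 0 0.48; 90 0 0 0 0.48")

```text
t: 5.1
tool_pos: [0.5915, -0.0511, 0.0125]
orientation: [-1.457, -2.783, -0.0]
force: [0.7, -0.3, 0.5]
opening: 0.0245
gripper_force: 0.2
```

```bash
cat >> h.py <<'E'
def pucks(cam="top"):
    a=robot.read_camera(cam)
    for d in robot.regions_of(cam,"puck_1"):
        m=d["pixels"];v,u=np.nonzero(m);w=ray(cam,[[u.mean(),v.mean()]],.018 if cam=="top" else .014)[0,:2]-O
        c=np.median(a[m],0)
        if np.ptp(c)<25: print(cam,"mag",np.round([w@X*1000,w@Y*1000],1),m.sum(),round(d["conf"],2))
    return a
E
python3 -c "
from h import *
pucks();pucks('scene')
rows([(-22,-2,12,30,4),(-10,0,12,15,3),(20,0,12,0,5),(108,0,12,0,8)],.48)
"
```

```text
top mag [-197.1   29.2] 147 0.53
top mag [-37.5 -11.3] 55 0.48
scene mag [-201.2   30.3] 320 0.81
scene mag [-114.9   69.9] 266 0.71
scene mag [-54.3  -0.8] 95 0.57
t 5.3 tcp mag [-63. -25.] z 12.313237064580106 ang 30.2 open 0.024593752803879303 F [ 0.5 -0.1 -0.4]
20 6 0 0 0 0.48; 13 0 0 0 0.48; 19 0 0 0 0.48; 26 1 0 0 0.48; 30 0 0 5 0.48; 34 -0 0 10 0.48; 38 -1 0 15 0.48; 44 2 0 18 0.48; 49 4 0 21 0.48; 55 6 0 24 0.48; 61 8 0 27 0.48; 66 10 0 30 0.48; 76 15 0 30 0.48; 85 21 0 30 0.48; 95 26 0 30 0.48; 104 32 0 30 0.48; 114 37 0 30 0.48; 123 43 0 30 0.48; 133 48 0 30 0.48; 142 54 0 30 0.48
```

play_rows(increments="6 0 0 0 0.48; 13 0 0 0 0.48; 19 0 0 0 0.48; 26 1 0 0 0.48; 30 0 0 5 0.48; 34 0 0 10 0.48; 38 0 0 15 0.48; 44 2 0 18 0.48; 49 4 0 21 0.48; 55 6 0 24 0.48; 61 8 0 27 0.48; 66 10 0 30 0.48; 76 15 0 30 0.48; 85 21 0 30 0.48; 95 26 0 30 0.48; 104 32 0 30 0.48; 114 37 0 30 0.48; 120 40 0 30 0.48; 124 43 0 30 0.48; 124 43 0 30 0.48")

```text
t: 7.3
tool_pos: [0.5564, 0.0757, 0.0127]
orientation: [-2.127, -2.312, -0.0]
force: [0.2, 0.3, 0.9]
opening: 0.0245
gripper_force: 0.0
```

```bash
python3 -c "
from h import *
pucks();pucks('scene')
rows([(100,0,12,0,3)],.48)
"
```

```text
top mag [-110.5   67.9] 148 0.72
top mag [-196.5   28.3] 153 0.52
scene mag [-202.1   30.7] 304 0.79
scene mag [-115.1   69.8] 260 0.59
t 7.5 tcp mag [65.5 -0.1] z 12.604016866004434 ang 0.2 open 0.024151333313836454 F [ 1.  -0.7  1.1]
3 4 -0 0 0 0.48; 9 -0 0 0 0.48; 13 -0 1 0 0.48
```

play_rows(increments="5 0 0 0 0.48; 10 0 0 0 0.48; 14 0 0 0 0.48; 16 0 0 0 0.48; 16 0 0 0 0.48; 2 0 0 0 0.48; -10 0 0 0 0.48; -12 0 -30 0 0.48; -12 0 -70 0 0.48; -12 0 -80 0 0.48")

```text
t: 8.5
tool_pos: [0.5604, 0.0616, 0.0975]
orientation: [2.126, 2.306, 0.007]
force: [0.5, -0.6, 0.5]
opening: 0.0244
gripper_force: 0.0
```

```bash
python3 -c "
from h import *
pucks()
rows([(-124,76,90,-36,8),(-124,76,90,-36,3),(-124,76,12,-36,5)],.48)
"
```

```text
top mag [-308.8  -25.9] 483 0.63
top mag [-197.5   27.9] 153 0.58
top mag [-110.7   67.6] 140 0.51
top mag [113.    2.4] 50 0.37
t 8.6 tcp mag [52.6 -2.2] z 95.28632016703631 ang 0.1 open 0.024300314052045153 F [ 0.1 -0.5 -0.4]
16 -24 -11 1 5 0.48; -48 -23 1 9 0.48; -73 -34 2 14 0.48; -97 -45 3 18 0.48; -121 -57 3 23 0.48; -145 -68 4 27 0.48; -169 -80 5 32 0.48; -193 -91 5 36 0.48; -193 -91 5 36 0.48; -193 -91 5 36 0.48; -193 -91 5 36 0.48; -193 -91 21 36 0.48; -193 -91 36 36 0.48; -193 -91 52 36 0.48; -193 -91 68 36 0.48; -193 -91 83 36 0.48
```

play_rows(increments="-24 -11 0 5 0.48; -48 -23 0 9 0.48; -73 -34 0 14 0.48; -97 -45 0 18 0.48; -121 -57 0 23 0.48; -145 -68 0 27 0.48; -169 -80 0 32 0.48; -193 -91 0 36 0.48; -193 -91 0 36 0.48; -193 -91 0 36 0.48; -193 -91 20 36 0.48; -193 -91 40 36 0.48; -193 -91 60 36 0.48; -193 -91 74 36 0.48; -193 -91 79 36 0.48; -193 -91 79 36 0.48; -193 -91 79 36 0.48")

```text
t: 10.3
tool_pos: [0.4832, -0.1368, 0.0143]
orientation: [2.737, 1.541, 0.001]
force: [-0.2, 0.4, 0.6]
opening: 0.0239
gripper_force: 0.0
```

```bash
python3 -c "
from h import *
pucks();pucks('scene')
rows([(-112,68,12,-36,4),(-45,18,12,-36,9),(-22,2,12,-36,5)],.48)
"
```

```text
top mag [1.018e+02 1.000e-01] 131 0.65
top mag [71.4  9. ] 787 0.63
scene mag [-202.4   31.3] 289 0.67
scene mag [-117.7   67.2] 190 0.56
scene mag [97.6  2.1] 180 0.53
t 10.5 tcp mag [-139.8   89.5] z 14.59086120769356 ang -35.8 open 0.02401991487097058 F [0.1 0.7 0.3]
18 4 0 1 0 0.48; 7 1 1 0 0.48; 11 1 2 0 0.48; 14 1 3 0 0.48; 23 1 3 0 0.48; 33 1 3 0 0.48; 42 2 3 0 0.48; 51 2 3 0 0.48; 61 2 3 0 0.48; 70 2 3 0 0.48; 79 2 3 0 0.48; 88 2 3 0 0.48; 98 2 3 0 0.48; 103 2 3 0 0.48; 109 2 3 0 0.48; 115 2 3 0 0.48; 120 2 3 0 0.48; 126 2 3 0 0.48
```

play_rows(increments="3 1 1 0 0.48; 7 1 2 0 0.48; 11 1 2 0 0.48; 14 1 2 0 0.48; 23 1 2 0 0.48; 33 1 2 0 0.48; 42 2 2 0 0.48; 51 2 2 0 0.48; 61 2 2 0 0.48; 70 2 2 0 0.48; 79 2 2 0 0.48; 85 2 2 0 0.48; 90 2 2 0 0.48; 94 2 2 0 0.48; 96 2 2 0 0.48; 96 2 2 0 0.48")

```text
t: 12.1
tool_pos: [0.5342, -0.0556, 0.0116]
orientation: [-2.738, -1.541, -0.0]
force: [0.1, -0.6, -0.7]
opening: 0.024
gripper_force: 0.0
```

```bash
python3 -c "
from h import *
pucks();pucks('scene')
rows([(-22,2,12,-36,5),(-10,0,12,-18,3),(20,0,12,0,6),(62,0,12,0,5)],.48)
"
```

```text
top mag [96.5  6. ] 505 0.57
top mag [-197.7   29.4] 140 0.54
scene mag [-202.8   30.8] 273 0.72
scene mag [-51.8  20.1] 152 0.48
scene mag [35.1 36.4] 327 0.33
t 12.3 tcp mag [-62.9  32.6] z 11.6274943574927 ang -35.8 open 0.024425527737768748 F [0.4 0.1 0.2]
19 6 0 -0 0 0.48; 12 0 -0 0 0.48; 18 0 -0 0 0.48; 24 1 -0 0 0.48; 30 1 -0 0 0.48; 34 1 -0 -6 0.48; 38 1 -0 -12 0.48; 42 2 -0 -18 0.48; 47 -0 -0 -21 0.48; 51 -2 -0 -24 0.48; 56 -4 -0 -27 0.48; 60 -6 -0 -30 0.48; 65 -8 -0 -33 0.48; 69 -10 -0 -36 0.48; 76 -15 -0 -36 0.48; 83 -20 -0 -36 0.48; 90 -25 -0 -36 0.48; 97 -30 -0 -36 0.48; 103 -34 -0 -36 0.48
```

play_rows(increments="6 0 0 0 0.48; 12 0 0 0 0.48; 18 0 0 0 0.48; 24 1 0 0 0.48; 30 1 0 0 0.48; 34 1 0 -6 0.48; 38 1 0 -12 0.48; 42 2 0 -18 0.48; 47 0 0 -21 0.48; 51 -2 0 -24 0.48; 56 -4 0 -27 0.48; 60 -6 0 -30 0.48; 65 -8 0 -33 0.48; 69 -10 0 -36 0.48; 76 -15 0 -36 0.48; 83 -20 0 -36 0.48; 90 -25 0 -36 0.48; 96 -29 0 -36 0.48; 100 -32 0 -36 0.48; 100 -32 0 -36 0.48")

```text
t: 14.3
tool_pos: [0.5585, 0.0472, 0.0116]
orientation: [-2.127, -2.312, -0.0]
force: [-0.4, 1.0, -0.1]
opening: 0.0242
gripper_force: 0.0
```

play_rows(increments="3 0 0 0 0.48; 4 0 0 0 0.48; 4 0 0 0 0.48; -8 0 0 0 0.48; -12 0 0 0 0.48; -12 0 -40 0 0.48; -12 0 -80 0 0.48; -12 0 -80 0 0.48")

```text
t: 15.1
tool_pos: [0.5642, 0.0335, 0.0984]
orientation: [2.123, 2.305, 0.011]
force: [0.6, 0.4, -0.0]
opening: 0.0241
gripper_force: 0.0
```

```bash
python3 -c "
from h import *
pucks();pucks('scene')
rows([(-212,29,90,-8,8),(-212,29,90,-8,3)],.48)
"
```

```text
top mag [-196.9   28.5] 153 0.58
top mag [102.7   1.2] 151 0.49
scene mag [57.   1.4] 198 0.71
scene mag [-202.    31.6] 264 0.58
scene mag [99.5  2.7] 156 0.43
t 15.3 tcp mag [24.7  0.7] z 90.46058176331137 ang 0.1 open 0.02419441965784215 F [-0.3  0.8 -0. ]
11 -32 -4 0 1 0.48; -64 -8 0 2 0.48; -97 -12 0 3 0.48; -129 -16 0 4 0.48; -161 -20 0 5 0.48; -193 -24 0 6 0.48; -225 -28 0 7 0.48; -257 -32 0 8 0.48; -257 -32 0 8 0.48; -257 -32 0 8 0.48; -257 -32 0 8 0.48
```

play_rows(increments="-32 -4 0 1 0.48; -64 -8 0 2 0.48; -97 -12 0 3 0.48; -129 -16 0 4 0.48; -161 -20 0 5 0.48; -193 -24 0 6 0.48; -225 -28 0 7 0.48; -257 -32 0 8 0.48; -257 -32 0 8 0.48; -257 -32 0 8 0.48; -257 -32 20 8 0.48; -257 -32 40 8 0.48; -257 -32 60 8 0.48; -257 -32 74 8 0.48; -257 -32 79 8 0.48; -257 -32 79 8 0.48; -257 -32 79 8 0.48")

```text
t: 17.0
tool_pos: [0.5497, -0.2244, 0.0134]
orientation: [2.283, 2.157, 0.001]
force: [0.2, -0.6, 0.7]
opening: 0.0243
gripper_force: 0.0
```

```bash
python3 -c "
from h import *
pucks('scene')
rows([(-198,28,12,-8,4),(-60,3,12,-8,16)],.48)
"
```

```text
scene mag [99.9  2.4] 170 0.66
scene mag [55.3  1.9] 217 0.55
t 17.1 tcp mag [-232.5   30.2] z 13.895438042402949 ang -7.8 open 0.024153154818418385 F [-0.4  0.9  0.2]
20 3 -1 0 0 0.48; 7 -1 1 0 0.48; 10 -2 1 0 0.48; 13 -3 2 0 0.48; 22 -2 2 0 0.48; 31 -2 2 0 0.48; 40 -1 2 0 0.48; 48 -1 2 0 0.48; 57 -1 2 0 0.48; 66 -0 2 0 0.48; 75 0 2 0 0.48; 84 0 2 0 0.48; 92 1 2 0 0.48; 101 1 2 0 0.48; 110 2 2 0 0.48; 119 2 2 0 0.48; 127 2 2 0 0.48; 136 3 2 0 0.48; 145 3 2 0 0.48; 154 3 2 0 0.48
```

play_rows(increments="3 -1 0 0 0.48; 7 -1 1 0 0.48; 10 -2 1 0 0.48; 13 -3 2 0 0.48; 22 -2 2 0 0.48; 31 -2 2 0 0.48; 40 -1 2 0 0.48; 48 -1 2 0 0.48; 57 -1 2 0 0.48; 66 0 2 0 0.48; 75 0 2 0 0.48; 84 0 2 0 0.48; 92 1 2 0 0.48; 101 1 2 0 0.48; 110 2 2 0 0.48; 119 2 2 0 0.48; 127 2 2 0 0.48; 134 3 2 0 0.48; 138 3 2 0 0.48; 138 3 2 0 0.48")

```text
t: 19.1
tool_pos: [0.5599, -0.0861, 0.0106]
orientation: [-2.283, -2.158, -0.0]
force: [-0.5, -0.0, 0.0]
opening: 0.0243
gripper_force: 0.0
```

```bash
python3 -c "
from h import *
pucks();pucks('scene')
rows([(-30,0,12,-4,6),(26,0,12,0,10)],.48)
"
```

```text
top mag [61.7  2.1] 164 0.57
top mag [102.9   0. ] 147 0.57
scene mag [-87.   -0.7] 53 0.58
scene mag [100.3   1. ] 180 0.55
scene mag [70.  -2.9] 52 0.42
t 19.3 tcp mag [-95.9   9.4] z 10.574116953605616 ang -7.8 open 0.02435722666584146 F [-0.6 -0.2  0.3]
16 8 0 -0 -1 0.48; 15 1 -0 -1 0.48; 23 1 -1 -2 0.48; 30 1 -1 -3 0.48; 38 1 -1 -3 0.48; 46 2 -1 -4 0.48; 51 1 -1 -4 0.48; 57 0 -1 -5 0.48; 62 -0 -1 -5 0.48; 68 -1 -1 -5 0.48; 73 -1 -1 -6 0.48; 79 -2 -1 -6 0.48; 85 -3 -1 -7 0.48; 90 -3 -1 -7 0.48; 96 -4 -1 -7 0.48; 101 -4 -1 -8 0.48
```

play_rows(increments="8 0 -1 -1 0.48; 15 1 -2 -1 0.48; 23 1 -2 -2 0.48; 30 1 -2 -3 0.48; 38 1 -2 -3 0.48; 46 2 -2 -4 0.48; 51 1 -2 -4 0.48; 57 0 -2 -5 0.48; 62 0 -2 -5 0.48; 68 -1 -2 -5 0.48; 73 -1 -2 -6 0.48; 79 -2 -2 -6 0.48; 85 -3 -2 -7 0.48; 90 -3 -2 -7 0.48; 95 -4 -2 -7 0.48; 99 -4 -2 -8 0.48; 102 -4 -2 -8 0.48; 103 -4 -2 -8 0.48; 103 -4 -2 -8 0.48")

```text
t: 21.2
tool_pos: [0.5617, 0.0164, 0.0126]
orientation: [2.127, 2.312, 0.0]
force: [-0.2, 0.2, 0.1]
opening: 0.0241
gripper_force: 0.1
```

play_rows(increments="-6 0 0 0 0.48; -12 0 0 0 0.48; -14 0 0 0 0.48; -30 0 -40 0 0.48; -70 0 -80 0 0.48; -110 0 -90 0 0.48; -150 0 -100 0 0.48; -180 0 -100 0 0.48; -180 0 -100 0 0.48; -180 0 -100 0 0.48")

```text
t: 22.2
tool_pos: [0.5763, -0.1637, 0.1124]
orientation: [-2.13, -2.309, -0.0]
force: [-0.0, 0.3, -0.0]
opening: 0.0242
gripper_force: 0.0
```

```bash
python3 -c "
from h import *
a=pucks();pucks('scene')
cv2.imwrite('pics/end.png',cv2.resize(a[130:235,185:345],None,fx=5,fy=5,interpolation=cv2.INTER_CUBIC))
rows([(26,0,12,0,1)],.48)
"
```

```text
top mag [102.2   0.8] 130 0.63
top mag [26.7 -0.8] 127 0.44
scene mag [61.8  2.5] 131 0.65
scene mag [22.1  1.5] 200 0.56
scene mag [100.1   2. ] 167 0.43
t 22.4 tcp mag [-171.8   -1.2] z 112.24697789709018 ang 0.3 open 0.024214889231311664 F [ 0.4 -0.1  0.2]
1 177 -0 100 0 0.48
```

View pics/end.png

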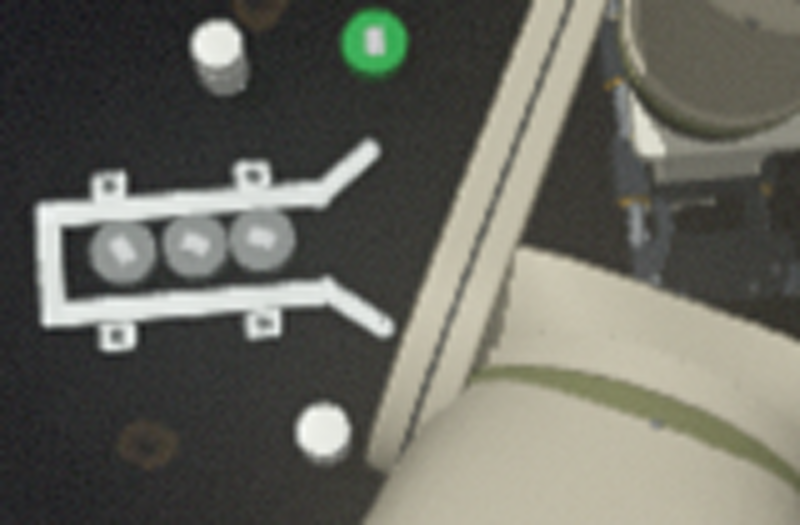

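All three pucks lie in the slot, at crop (123,251), (194,245) and (262,239), or x ≈ 102, 62 and 26 mm past the gate. Both vials are unmoved and the robot is clear, so I'm handing in.

```bash
python3 -c "
from h import *
print(robot.close_job())"
```

```text
the job is handed in; nothing more can be done
None
```

All three grey pucks are in the magazine slot, wholly past the gate (centres about 102, 62 and 26 mm in by the last pictures), and the job was handed in at about 22 s; the hand-in call returned no verdict.

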